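# Slide a sample cassette down the free lane of a loading dock

## Task

The sample cassette standing askew on the open front of the loading dock has to be loaded: push it square in front of the free lane (the other lane already holds a cassette), then push it gently down that lane until it is fully home against the instrument housing. Use only the outside of the fingers - do not pinch, lift or tip it - and let neither the cassette nor the robot touch any of the guide rails. Leave the parked cassette and the other things on the bench where they are.

Things in the scene. Friction and masses are not known exactly. Their poses are not given: they have to be found in the camera images.
- dock: Fixed loading dock. Origin: on the bench, mid-way (sideways) at the mouth of its two lanes; x down the lanes, away from the robot; y left; z up. Grey deck x -150 to 150, y -155 to 155 mm, top at z 8 mm, open and flat where x is below 0. White housing x 140 to 240, y -155 to 155 mm, 50 mm high: its front face at x 140 is the end stop of both lanes.
- rails: Three aluminium guide rails fixed on the dock; origin and axes as the dock. Each runs x 2 to 138 mm, is 10 mm wide, its top at z 22 mm (14 mm above the deck); centred at y -90, 0, +90 mm. The two lanes between them are 80 mm wide, centred at y -45 and +45 mm. Nothing may touch the rails.
- lane_strip: Flat brass strip, 50 x 16 mm, flush in the floor of the FREE lane (only to be seen). Origin at its centre on the deck top, axes as the dock. It lies on the lane's centre line 100 mm in from the mouth: right under the middle of a cassette that is fully home.
- cassette: The cassette to load: white plastic box 80 mm long (x), 62 wide (y), 44 high, three dark slots along its top, 0.25 to 0.5 kg, slides on the deck. Origin at the centre of its underside. Starts on the dock's open front, long axis within 17 degrees of the lanes' direction, off to either side, perhaps before the occupied lane. 9 mm to spare on each side in a lane.
- parked: An identical cassette already home in the other lane; origin at the centre of its underside. To be left alone.
- vial: Small capped glass vial, 24 mm across, 45 mm high, on the dock deck outside the left rail; origin under its centre.
- tin: Small round aluminium tin, 34 mm across, 22 mm high, on the dock deck outside the right rail; origin under its centre.
- jar: Amber jar, 60 mm across, 85 mm high, on the bench to the left; origin under its centre.
- beaker: Glass beaker, 68 mm across, 85 mm high, on the bench far left; origin under its centre.
- mouse: Black computer mouse, 100 x 58 x 34 mm, on the bench to the right; origin under its centre.
- spatula: Steel spatula, 170 mm long, lying on the bench far right; origin under its middle.
- dish: Shallow white dish, 70 mm across, 18 mm high, on the bench near left; origin under its centre.
Mind the look-alikes: they are no part of the job. Leave any blue or green look-alike of the cassette alone.

How it is judged:
By the outcome, as a careful person would: the job done as asked, in the order asked, and still so for the second after the job is handed in, with the robot touching nothing.
It also fails if it takes over 61 s, if anything falls off the work surface, if the arm or the gripper's body presses on something with over 40 N, if the wrist force passes 120 N, or if a joint passes its speed limit or range.

## Robot

A 6-joint arm with a two-finger parallel gripper is mounted at the origin on the work surface. World frame = base frame: x ahead of the robot, y to its left, z up, the work surface at z = 0. Lengths are in m, angles in rad, forces in N, time in s.
With the tool pointing down it reaches from about 0.35 to 0.775 m from the base axis. Payload 7.3 kg.
Tool frame: the origin (TCP) lies at the very end of the fingers, on their centre line; the grasp point (between the pads) lies r.grip_depth behind it (r.grip_depth is the distance from the TCP to the grasp point, in m); z points along the fingers, y is the direction in which the jaws open and shut (so a half turn about z gives the same grasp; the last joint's range is limited). The gripper opens to 92 mm and grips with 3 to 60 N. Pads are 19 mm wide; open, the fingers measure 130 mm over their backs; the gripper's body (75 mm by 190 mm) begins 47 mm behind the grasp point.
Start: joints at [-1.456, 0.342, 1.524, -0, 1.275, -0.146], TCP at [0.135, -0.507, 0.193] pointing down, gripper open.
Joint ranges: [-2.53, 2.53], [-0.77, 2.02], [0.04, 2.7], [-1, 4.14], [0.28, 2.66], [-3.11, 3.11]. Speed limits (rad/s): [2.57, 2.57, 3.14, 3.14, 3.14, 3.14].

## Interface

Orientations are given as a unit quaternion [x, y, z, w].
In Python, from workcell import r gives the robot as it stands. The module is installed in compiled form; this text tells all that it offers. Calls block until the motion is done:
- r.goto(position, orientation): joint-space move of the TCP to a pose.
- r.move_straight(position, attitude=None, velocity=0.15, contact_N=None): straight line of the TCP; attitude=None keeps the orientation; velocity is the mean speed in m/s. With contact_N (N) it stops when the force on the tool has changed by that much, and returns True; else False.
- r.move_joints(angles): joint-space move.
- r.gripper_to(opening, force=None): finger opening in m; force is the grip in N (None keeps the last); returns when the fingers have stopped.
- r.hold(seconds).
- r.solve_ik(position, orientation): joint angles nearest the present ones, or None.
- r.get_state(): the state.
- r.capture(name): name is "scene" or "side" or "wrist"; returns the picture (420x560x3 uint8, red, green, blue); there is no depth.
- r.camera_info(name): a dict with "mtx" (3x3 intrinsics, pixels), "dist_coeffs" ([k1, k2, p1, p2, k3] as OpenCV has them; the pictures are not rectified), "world_to_cam" (4x4, takes a point from world to camera coordinates). Camera axes: x right, y up, looking along -z (the intrinsics and any distortion apply to the point x, -y, -z); pixel columns grow to the right and rows downward; lengths in m; the calibration is good to about 2 mm. A picture is of the moment at which its call begins: read the wrist's pose just before it. camera_info takes no time and is no camera call; for the wrist camera it gives the pose at the moment of the call.
A pose or a line that the arm cannot do raises r.PlanningError and nothing moves.
- r.sign_off(): hands the job in, once; it reports no verdict.
The state is a dict: "t": time; "joint_pos": joint angles; "joint_vel": joint speeds; "effort": joint torques, N m; "tool_pos": TCP position; "ee_rot": TCP orientation; "force": force on the tool from outside, world axes, zero at the start; "ft_torque": the same for the moment, N m; "width": finger opening in m.
Only numpy, scipy, OpenCV 4.12 (cv2) and the standard library are available. Lean on these libraries where they do the work, as an engineer would, in place of code of your own. Each camera call takes 0.05 s, during which the arm holds its last target.

## Working session

There is one attempt and no reset: what is moved stays moved. The work goes in short steps, each a Python script; the robot and the scene stay as the last script left them, time stands still between calls to the robot, and variables do not carry over. Pictures are saved under pics/ and viewed, and the job is handed in when it is done.

```bash
mkdir -p pics; python3 - <<'E'
from workcell import r
import cv2,numpy as np
s=r.get_state();print(s['t'],s['tool_pos'],s['ee_rot'],s['force'],s['width'],r.grip_depth)
for n in("scene","side","wrist"):
    i=r.camera_info(n);print(n,np.round(i['mtx'],1).tolist(),np.round(i['dist_coeffs'],3).tolist(),np.round(i['world_to_cam'],3).tolist())
    cv2.imwrite(f'pics/{n}0.png',cv2.cvtColor(r.capture(n),cv2.COLOR_RGB2BGR))
E
```

```text
0.0 [ 0.13532941 -0.50677531  0.19222537] [ 9.91510628e-01  1.30023296e-01  1.74637098e-05 -7.84750674e-04] [ 0.00590717 -0.03074411 -0.64128164] 0.09171325023265879 0.0188
scene [[443.6, 0.0, 277.8], [0.0, 443.6, 208.8], [0.0, 0.0, 1.0]] [-0.082, 0.0, 0.0, 0.0, 0.0] [[-0.75, 0.662, 0.005, 0.399], [-0.546, -0.622, 0.561, 0.278], [0.374, 0.418, 0.828, -1.25], [0.0, 0.0, 0.0, 1.0]]
side [[470.9, 0.0, 277.4], [0.0, 470.9, 204.5], [0.0, 0.0, 1.0]] [-0.156, 0.0, 0.0, 0.0, 0.0] [[-0.798, -0.603, 0.017, 0.409], [0.483, -0.621, 0.617, -0.267], [-0.362, 0.501, 0.787, -0.939], [0.0, 0.0, 0.0, 1.0]]
wrist [[374.4, 0.0, 270.0], [0.0, 374.4, 212.4], [0.0, 0.0, 1.0]] [-0.064, 0.0, 0.0, 0.0, 0.0] [[0.258, -0.966, -0.001, -0.526], [0.93, 0.249, -0.268, 0.033], [0.26, 0.068, 0.963, -0.39], [0.0, 0.0, 0.0, 1.0]]
```

View pics/scene0.png

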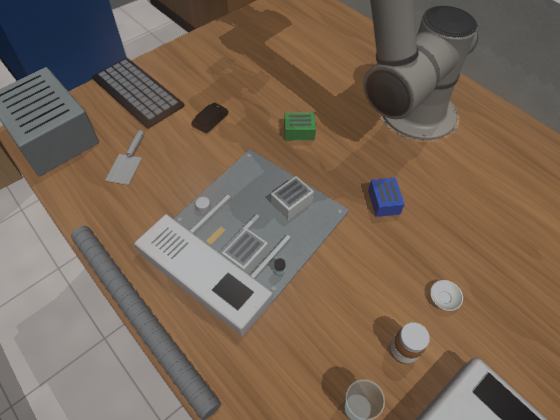

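View pics/side0.png

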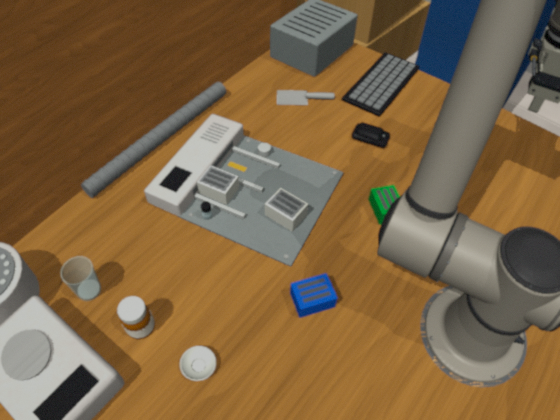

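View pics/wrist0.png

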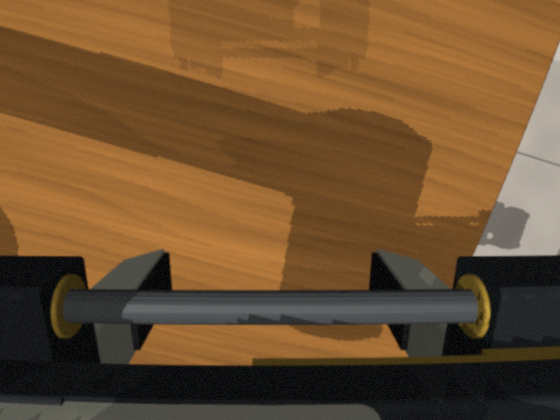

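The scene image shows the dock at (240,240), the brass strip at (216,236) so the right lane is free, the parked cassette at (245,245), and the white cassette to load at (293,198). Next I'll get coarse positions by casting rays.

```bash
cat > h.py <<'E'
from workcell import r
import cv2,numpy as np
def cast(info,px,z):
    px=np.asarray(px,float).reshape(-1,1,2)
    u=cv2.undistortPoints(px,np.array(info['mtx']),np.array(info['dist_coeffs'])).reshape(-1,2)
    d=np.c_[u[:,0],-u[:,1],-np.ones(len(u))]
    T=np.linalg.inv(np.array(info['world_to_cam']));D=d@T[:3,:3].T;o=T[:3,3]
    z=np.broadcast_to(z,len(D))
    return o+D*((z-o[2])/D[:,2])[:,None]
def proj(info,P):
    P=np.atleast_2d(P);c=(np.array(info['world_to_cam'])@np.c_[P,np.ones(len(P))].T)[:3].T
    q=c*[1,-1,-1]
    return cv2.projectPoints(q,np.zeros(3),np.zeros(3),np.array(info['mtx']),np.array(info['dist_coeffs']))[0].reshape(-1,2)
def save(n,im,crop=None,k=1):
    if crop: im=im[crop[1]:crop[3],crop[0]:crop[2]]
    cv2.imwrite('pics/'+n+'.png',cv2.resize(cv2.cvtColor(im,cv2.COLOR_RGB2BGR),None,fx=k,fy=k,interpolation=cv2.INTER_CUBIC))
E
python3 - <<'E'
from h import *
a=cv2.imread('pics/scene0.png')[140:340,130:360];cv2.imwrite('pics/scz.png',cv2.resize(a,None,fx=3,fy=3,interpolation=cv2.INTER_CUBIC))
a=cv2.imread('pics/side0.png')[105:265,140:350];cv2.imwrite('pics/sdz.png',cv2.resize(a,None,fx=3,fy=3,interpolation=cv2.INTER_CUBIC))
i=r.camera_info('scene'); 
print(cast(i,[(252,152),(347,211),(216,236),(293,185)],[.008,.008,.008,.052]))
i=r.camera_info('side'); 
print(cast(i,[(342,173),(292,259),(237,166),(287,202)],[.008,.008,.008,.052]))
E
```

```text
[[ 0.45904216 -0.18474044  0.008     ]
 [ 0.40763931  0.10544574  0.008     ]
 [ 0.6816581  -0.04382879  0.008     ]
 [ 0.47540389 -0.01186481  0.052     ]]
[[ 0.45564775 -0.19683142  0.008     ]
 [ 0.40667872  0.08785284  0.008     ]
 [ 0.68173529 -0.05086599  0.008     ]
 [ 0.49101011 -0.00559277  0.052     ]]
```

View pics/scz.png

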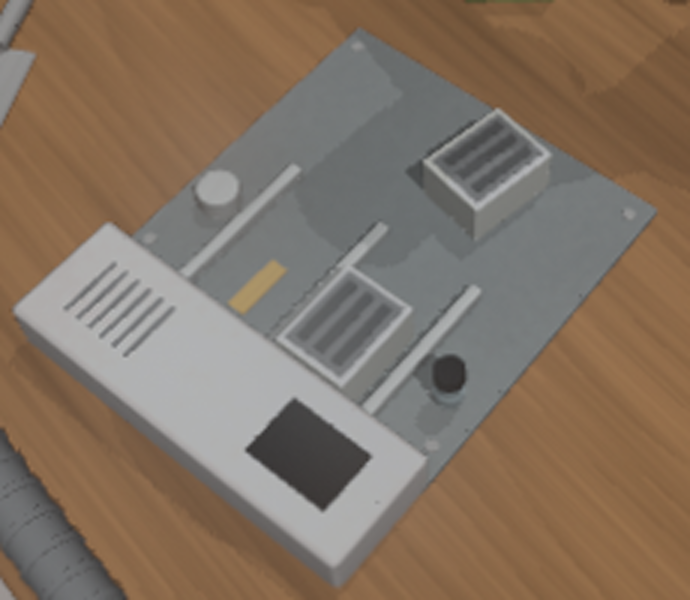

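View pics/sdz.png

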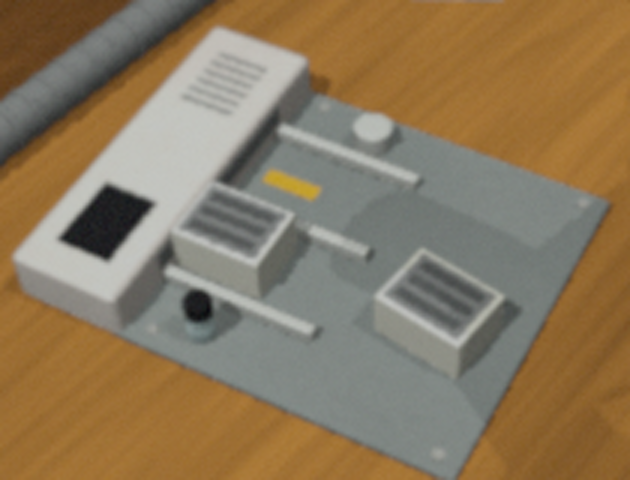

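```bash
cat >> h.py <<'E'
def quat(deg):
    a=np.radians(deg)/2; return [np.cos(a),np.sin(a),0,0]
E
python3 - <<'E'
from h import *
i=r.camera_info('scene');print(cast(i,[(387,190),(300,120)],.044))
i=r.camera_info('side');print(cast(i,[(314,288),(385,195)],.044))
for z in(.36,.33,.3):
    q=r.solve_ik([.511,-.033,z],quat(10));print(z,q)
    if q is not None:
        r.goto([.511,-.033,z],quat(10));break
r.hold(.3)
i=r.camera_info('wrist');np.savez('w1.npz',**{k:np.array(v) for k,v in i.items()})
save('w1',r.capture('wrist'));print(r.get_state()['t'],r.get_state()['tool_pos'])
E
```

```text
[[ 0.31442846  0.14024791  0.044     ]
 [ 0.31170123 -0.16234672  0.044     ]]
[[ 0.31867925  0.13522273  0.044     ]
 [ 0.32340054 -0.17075914  0.044     ]]
0.36 [-2.14248841e-01  2.47276846e-01  1.20639275e+00 -4.44089210e-16
  1.68792306e+00  1.18201456e+00]
2.7417 [ 0.51097379 -0.03326813  0.35993609]
```

View pics/w1.png

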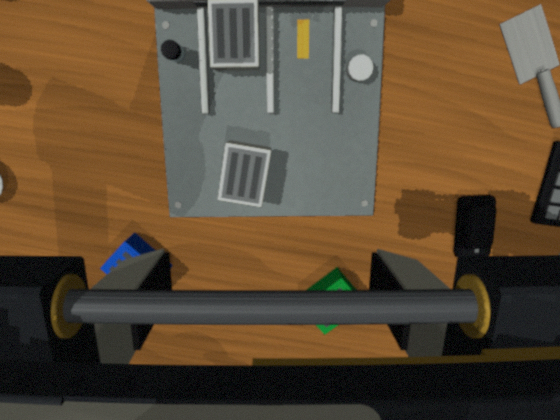

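The wrist image shows everything needed: the strip at (303,39), rail ends near (205,110), (270,110) and (337,110), the cassette top from about (220,145) to (270,205), and the deck front edge at row 215. I'll measure these with masks.

```bash
cat > m.py <<'E'
from h import *
i=dict(np.load('w1.npz'))
im=cv2.imread('pics/w1.png');hsv=cv2.cvtColor(im,cv2.COLOR_BGR2HSV)
H,S,V=[hsv[...,k] for k in range(3)]
def comp(mask,seed):
    n,l,st,c=cv2.connectedComponentsWithStats(mask.astype(np.uint8))
    k=l[seed[1],seed[0]]
    if k==0:
        ys,xs=np.nonzero(mask);j=np.argmin((xs-seed[0])**2+(ys-seed[1])**2);k=l[ys[j],xs[j]]
    return (l==k),st[k],c[k]
br=(H>15)&(H<30)&(S>110)&(V>120); br[:,:290]=0;br[:,316:]=0;br[65:]=0
m,st,c=comp(br,(303,39));print('strip',st,c,cast(i,c,.008))
P=np.argwhere(m)[:,::-1].astype(float);
W=cast(i,P,.008)[:,:2];rc=cv2.minAreaRect(W.astype(np.float32));print(rc)
brt=(S<60)&(V>165)
for nm,seed in(('railL',(205,100)),('rail0',(270,105)),('railR',(337,100))):
    m,st,c=comp((S<60)&(V>150),seed)
    P=np.argwhere(m)[:,::-1].astype(float);W=cast(i,P,.022)[:,:2]
    rc=cv2.minAreaRect(W.astype(np.float32));
    vx=cv2.fitLine(W.astype(np.float32),cv2.DIST_L2,0,.01,.01).ravel();print(nm,st,c,rc,'yaw',np.degrees(np.arctan(vx[1]/vx[0])),cast(i,c,.022))
m,st,c=comp((S<60)&(V>150),(222,200));print('cas',st,c)
cs=cv2.findContours(m.astype(np.uint8),cv2.RETR_EXTERNAL,cv2.CHAIN_APPROX_NONE)[0]
cn=max(cs,key=cv2.contourArea).reshape(-1,2).astype(float)
W=cast(i,cn,.052)[:,:2];rc=cv2.minAreaRect(W.astype(np.float32));print(rc)
cv2.imwrite('pics/w1z.png',cv2.resize(im[0:220,150:390],None,fx=3.2,fy=2.7,interpolation=cv2.INTER_NEAREST))
z=im.copy();z[m]=(0,0,255);cv2.imwrite('pics/w1m.png',cv2.resize(z[0:220,150:390],None,fx=2.7,fy=2.7,interpolation=cv2.INTER_NEAREST))
E
python3 m.py
```

```text
strip [297  19  12  40 470] [302.49787234  38.5       ] [[ 0.68194345 -0.04904896  0.008     ]]
((0.6817529201507568, -0.04915972799062729), (0.0499422661960125, 0.015032969415187836), 10.87064266204834)
railL [197   9  10 104 567] [201.82010582  60.22751323] ((0.6276931166648865, 0.0784844160079956), (0.13128529489040375, 0.007632220163941383), 10.416739463806152) yaw 10.382721 [[0.62960786 0.0787383  0.022     ]]
rail0 [267  73   6  39 231] [269.48917749  92.24675325] ((0.6043203473091125, -0.017415907233953476), (0.049750521779060364, 0.006857090629637241), 9.992243766784668) yaw 10.079406 [[ 0.60424459 -0.01742031  0.022     ]]
railR [333   8   8 104 621] [336.60225443  59.46859903] ((0.6602180004119873, -0.09857192635536194), (0.131137877702713, 0.008131788112223148), 10.348636627197266) yaw 10.584504 [[ 0.66176485 -0.09820207  0.022     ]]
cas [218 143  52  64 624] [242.79166667 173.40865385]
((0.49106937646865845, -0.0011177677661180496), (0.07894682884216309, 0.061066072434186935), 0.4783461093902588)
```

View pics/w1m.png

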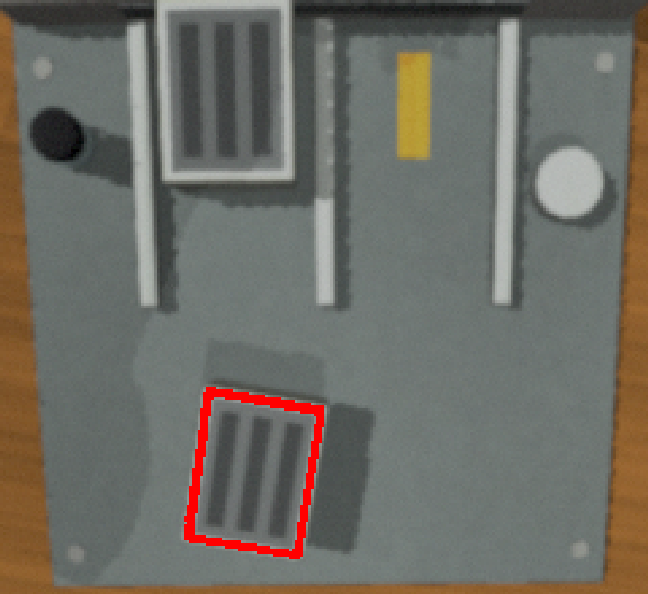

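The sizes fit: 79x61 for the cassette, 180 rail to rail, 50x15 for the strip. The dock origin is about (0.577,-0.0225) with yaw 10.4°. The cassette is at dock (-81,+36.5) mm, turned -9.9°. First push will be sideways, with two fingers on its long side.

```bash
cat >> h.py <<'E'
YAW=10.4;O=np.array([.5768,-.0225])
c_,s_=np.cos(np.radians(YAW)),np.sin(np.radians(YAW));R2=np.array([[c_,-s_],[s_,c_]])
def W(x,y,z): p=O+R2@np.array([x,y]); return [p[0],p[1],z]
def D(p): return R2.T@(np.array(p)[:2]-O)
def st(): 
    s=r.get_state();print(round(s['t'],2),'dock',np.round(D(s['tool_pos'])*1e3,1),'z',round(s['tool_pos'][2],4),'F',np.round(s['force'],1),'w',round(s['width'],4))
E
python3 - <<'E'
from h import *
q=quat(YAW+90)
r.gripper_to(.03)
r.goto(W(-.081,.104,.12),q);st()
r.move_straight(W(-.081,.104,.022),velocity=.1);st()
save('side1',r.capture('side'),(140,80,360,270),3);save('wr1',r.capture('wrist'))
E
```

```text
5.08 dock [-80.2 103.7] z 0.1206 F [-0.1 -0.3  1.1] w 0.03
6.22 dock [-80.5 103.9] z 0.0225 F [-0.5  0.4 -0. ] w 0.0297
```

View pics/side1.png

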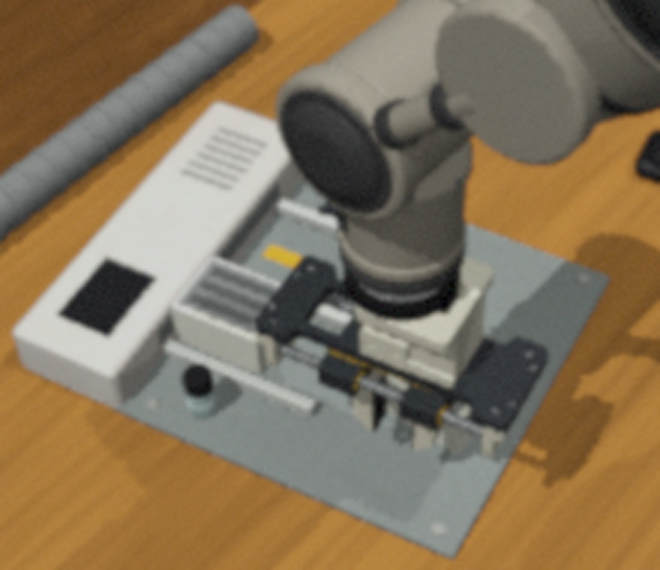

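View pics/wr1.png

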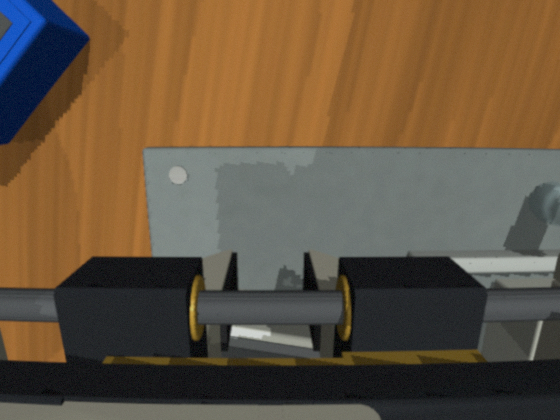

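The fingers are down beside the cassette, clear of the rails and the vial. Pushing sideways now.

```bash
python3 - <<'E'
from h import *
r.move_straight(W(-.081,.04,.022),velocity=.05);st()
r.move_straight(W(-.081,-.0035,.022),velocity=.05);st()
r.move_straight(W(-.081,.02,.022),velocity=.1)
r.move_straight(W(-.081,.03,.12),velocity=.15)
r.goto([.511,-.033,.36],quat(YAW))
r.hold(.2)
i=r.camera_info('wrist');np.savez('w2.npz',**{k:np.array(v) for k,v in i.items()})
save('w2',r.capture('wrist'));st()
E
cat > m2.py <<'E'
import sys
from h import *
n=sys.argv[1];i=dict(np.load(n+'.npz'));im=cv2.imread(f'pics/{n}.png');hsv=cv2.cvtColor(im,cv2.COLOR_BGR2HSV)
mask=((hsv[...,1]<60)&(hsv[...,2]>150)).astype(np.uint8);mask[250:]=0
cs=cv2.findContours(mask,cv2.RETR_EXTERNAL,cv2.CHAIN_APPROX_NONE)[0]
for c in cs:
    if cv2.contourArea(c)<100: continue
    p=c.reshape(-1,2).astype(float)
    for z in(.022,.052):
        w=np.array([D(q) for q in cast(i,p,z)]).astype(np.float32)*1e3;(cx,cy),(a,b),t=cv2.minAreaRect(w)
        if (z==.022 and min(a,b)<12) or (z==.052 and 55<min(a,b)<68):print('z',z,'px',p.mean(0).round(),'dock centre %.1f %.1f size %.1f %.1f ang %.2f'%(cx,cy,a,b,t))
E
python3 m2.py w1;python3 m2.py w2
```

```text
7.75 dock [-81.   40.3] z 0.022 F [ 0.2 -0.2 -0.5] w 0.03
8.77 dock [-81.1  -3.3] z 0.022 F [ 0.4 -0.8  0.2] w 0.0299
11.57 dock [-66.7   1.6] z 0.3595 F [-0.4 -0.3  0.4] w 0.03
z 0.052 px [243. 174.] dock centre -80.5 36.5 size 61.1 78.9 ang 80.08
z 0.022 px [269.  92.] dock centre 28.0 0.0 size 6.9 49.8 ang 89.59
z 0.022 px [202.  61.] dock centre 68.3 90.1 size 131.3 7.6 ang 0.02
z 0.022 px [337.  60.] dock centre 68.3 -89.9 size 8.1 131.1 ang 89.95
z 0.052 px [233.  32.] dock centre 98.1 44.8 size 77.5 60.0 ang 0.07
z 0.052 px [243. 174.] dock centre -81.1 36.5 size 63.4 80.7 ang 79.72
z 0.022 px [270.  88.] dock centre 33.9 0.0 size 9.5 65.1 ang 89.96
z 0.052 px [532.  46.] dock centre 89.5 -336.0 size 81.6 57.9 ang 26.50
z 0.022 px [338.  60.] dock centre 68.5 -89.9 size 133.5 9.6 ang 0.27
z 0.022 px [203.  60.] dock centre 68.3 90.2 size 133.5 9.2 ang 0.21
z 0.052 px [234.  32.] dock centre 97.5 44.9 size 61.0 76.0 ang 89.70
```

View pics/w2.png

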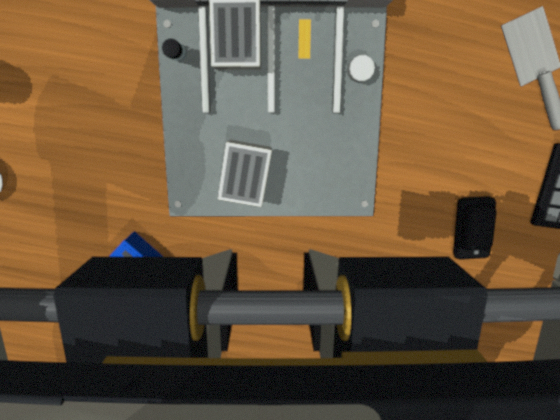

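The cassette apparently did not move and no force was felt. I'll check where the finger tips really were before doing anything else.

```bash
python3 - <<'E'
from h import *
i=r.camera_info('side')
a=cv2.imread('pics/side1.png')
def mk(P,col):
    for p in proj(i,P): cv2.circle(a,(int((p[0]-140)*3),int((p[1]-80)*3)),4,col,-1)
mk([W(-.0805,.1039,.0225)],(0,0,255))
mk([W(-.0805+d,.1039,.0225) for d in(-.034,.034)],(0,255,255))
mk([W(-.081,.0365,.052)],(0,255,0))
cv2.imwrite('pics/side1m.png',a)
save('scene2',r.capture('scene'),(130,140,360,340),3);save('side2',r.capture('side'),(140,80,360,270),3)
s=r.get_state();print(s['tool_pos'],s['ee_rot'],D(s['tool_pos']))
E
```

```text
[ 0.51094782 -0.0329678   0.35973461] [ 9.95873448e-01  9.07524260e-02 -2.60890367e-04 -7.33922167e-05] [-0.06665997  0.00159175]
```

View pics/side1m.png

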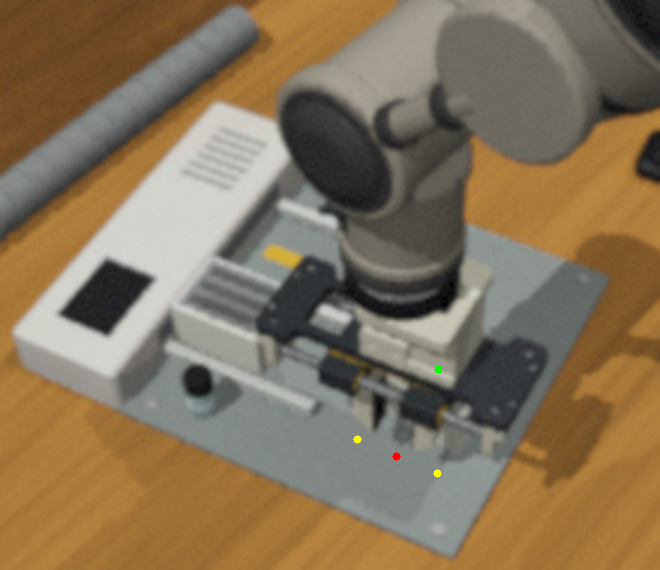

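View pics/side2.png

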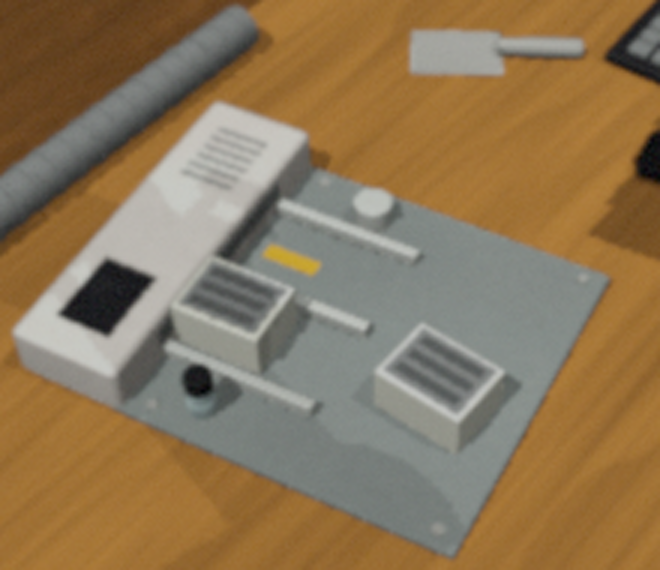

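View pics/scene2.png

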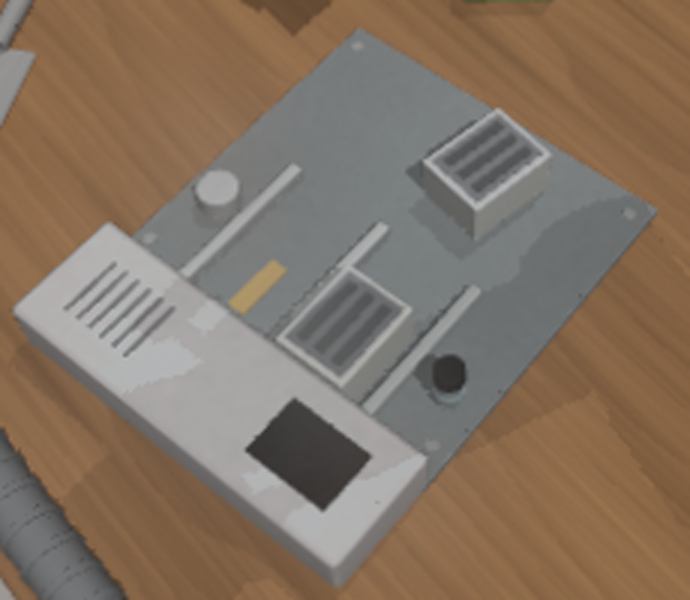

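```bash
python3 - <<'E'
from h import *
r.goto(W(-.081,.115,.10),quat(YAW+90));r.move_straight(W(-.081,.115,.022),velocity=.12);st()
s=r.get_state();p=s['tool_pos']
for n,box in(('side',(220,150,340,270)),('scene',(260,120,380,240))):
    i=r.camera_info(n);im=r.capture(n).copy()
    k=6
    x0,y0,x1,y1=box
    a=cv2.resize(im[y0:y1,x0:x1],None,fx=k/1.2,fy=k/1.2,interpolation=cv2.INTER_CUBIC);k=k/1.2
    for dz,col in((0,(255,0,0)),(.02,(255,255,0)),(.04,(0,255,0)),(.066,(0,255,255))):
        for dx in(-.034,.034):
            q=W(D(p)[0]+dx,D(p)[1],p[2]+dz);u=proj(i,[q])[0]
            cv2.circle(a,(int((u[0]-x0)*k),int((u[1]-y0)*k)),3,col,-1)
    cv2.imwrite(f'pics/{n}3.png',cv2.cvtColor(a,cv2.COLOR_RGB2BGR))
i=r.camera_info('wrist');print(proj(i,[p]+[W(D(p)[0]+d,D(p)[1],p[2]) for d in(-.034,-.015,.015,.034)]))
E
```

```text
13.71 dock [-80.3 114.8] z 0.0226 F [ 0.4 -0.8  1. ] w 0.0298
[[267.85841972 243.50356198]
 [205.58348956 243.42088169]
 [240.34263734 243.48073701]
 [295.37735848 243.50481183]
 [330.14959714 243.47539409]]
```

View pics/side3.png

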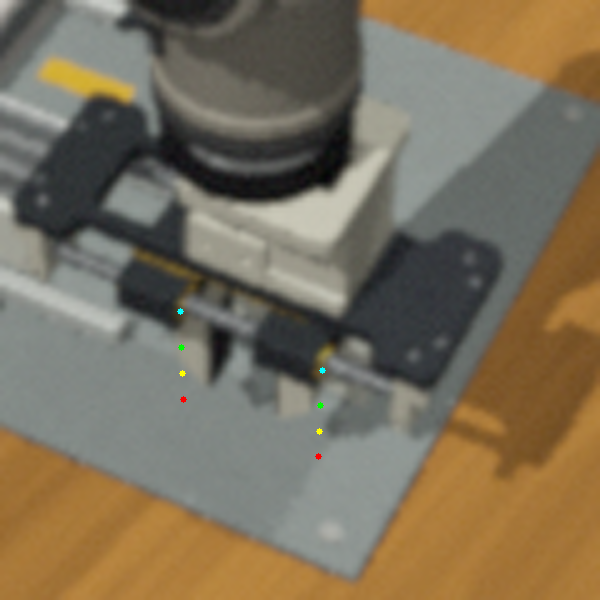

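View pics/scene3.png

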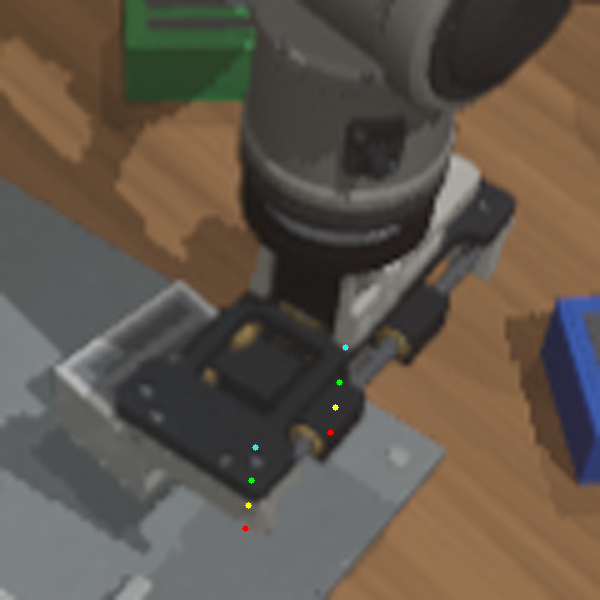

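The images suggest the tips sit higher than reported. I'll settle it with a gentle touch on the clear deck here.

```bash
python3 - <<'E'
from h import *
print(r.move_straight(W(-.081,.115,.004),velocity=.02,contact_N=4));st()
s=r.get_state();p=np.array(s['tool_pos'])
n='side';save('side4',r.capture('side'),(220,150,340,270),5);save('wr4',r.capture('wrist'))
r.move_straight(W(-.081,.115,.022),velocity=.1);st()
E
```

```text
False
14.86 dock [-80.9 115. ] z 0.0041 F [-0.3 -0.5  0.4] w 0.0299
15.29 dock [-80.5 114.9] z 0.0224 F [-1.2  0.4  0.7] w 0.03
```

View pics/side4.png

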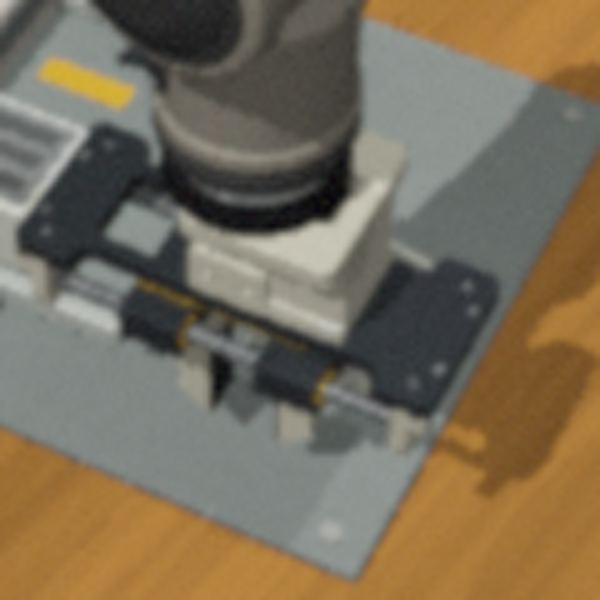

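View pics/wr4.png

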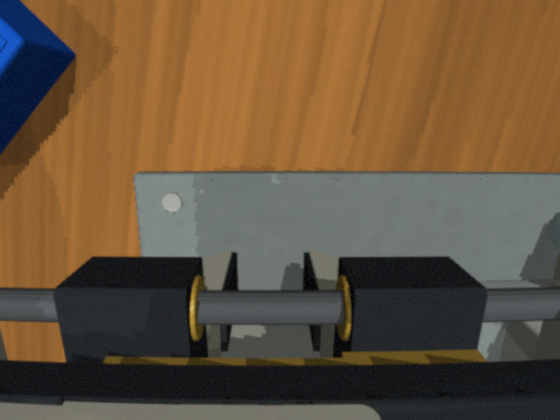

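No contact even with the reported TCP 4 mm below the deck top, so the real finger tips are higher than reported. I'll measure the true tip in the tool frame from the wrist image, by intersecting rays with the known pad planes.

```bash
python3 - <<'E'
from h import *
from scipy.spatial.transform import Rotation as Ro
s=r.get_state();i=r.camera_info('wrist')
a=cv2.imread('pics/wr4.png')[235:365,170:370];cv2.imwrite('pics/wr4z.png',cv2.resize(a,None,fx=4,fy=4,interpolation=cv2.INTER_CUBIC))
a=cv2.imread('pics/wrist0.png')[240:370,60:260];cv2.imwrite('pics/wr0z.png',cv2.resize(a,None,fx=4,fy=4,interpolation=cv2.INTER_CUBIC))
T=np.eye(4);T[:3,:3]=Ro.from_quat(s['ee_rot']).as_matrix();T[:3,3]=s['tool_pos']
C=np.array(i['world_to_cam'])@T;np.save('C.npy',C) # tool->cam
Ti=np.linalg.inv(C);print(Ti.round(3))
def plane(px,y):
    u=cv2.undistortPoints(np.array([[px]],float),np.array(i['mtx']),np.array(i['dist_coeffs'])).ravel()
    d=Ti[:3,:3]@[u[0],-u[1],-1];o=Ti[:3,3];return o+d*(y-o[1])/d[1]
for px,y in(((237,253),.015),((305,253),-.015),((222,350),.015),((320,350),-.015),((170,252),.046),((371,252),-.046)): print(px,(plane(px,y)*1e3).round(1))
E
```

```text
[[ 0.001  0.964  0.267  0.071]
 [ 1.    -0.001  0.001  0.001]
 [ 0.002  0.267 -0.964 -0.192]
 [ 0.     0.     0.     1.   ]]
(237, 253) [ 127.5   15.  -334.1]
(305, 253) [ 136.7  -15.  -357.5]
(222, 350) [ 136.1   15.  -282.1]
(320, 350) [ 147.2  -15.  -297.4]
(170, 252) [ 132.    46.  -346.4]
(371, 252) [ 135.7  -46.  -355.9]
```

View pics/wr4z.png

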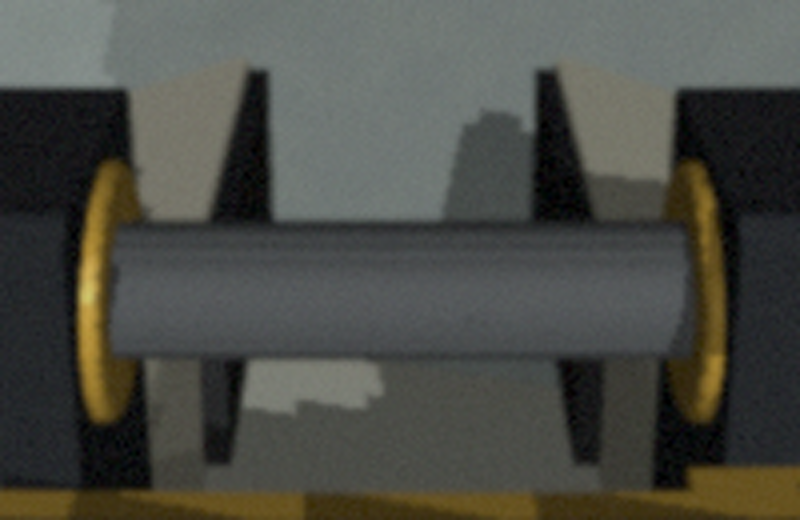

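View pics/wr0z.png

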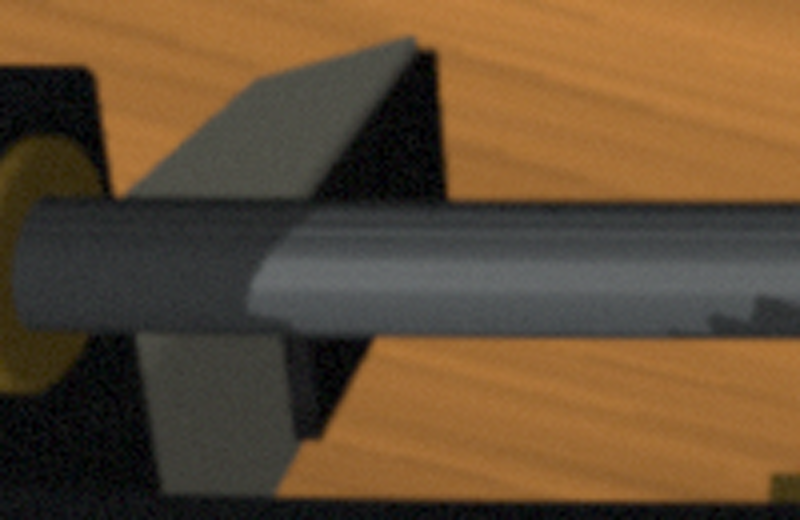

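```bash
python3 - <<'E'
from h import *
i=r.camera_info('wrist');Ti=np.linalg.inv(np.load('C.npy'))
def plane(px,y):
    u=cv2.undistortPoints(np.array([[px]],float),np.array(i['mtx']),np.array(i['dist_coeffs'])).ravel()
    d=Ti[:3,:3]@[u[0],-u[1],-1];o=Ti[:3,3];return o+d*(y-o[1])/d[1]
for px,y in(((237.3,253),-.015),((304,253),.015),((228,351),-.015),((313,351),.015),((169.2,252.5),-.046),((371,252.5),.046)): print(px,(plane(px,y)*1e3).round(1))
for h in(0,.02,.03,.04):
  for tx in(.0095,-.0095):
    p=(np.load('C.npy')@[tx,-.015,-h,1])[:3]*[1,-1,-1];print(h,tx,cv2.projectPoints(p[None],np.zeros(3),np.zeros(3),np.array(i['mtx']),np.array(i['dist_coeffs']))[0].ravel().round(1))
E
```

```text
(237.3, 253) [  2.3 -15.  -19.7]
(304, 253) [ 14.1  15.  -49.3]
(228, 351) [-18.9 -15.  -68.3]
(313, 351) [ -3.7  15.  -89.1]
(169.2, 252.5) [  6.2 -46.  -29.1]
(371, 252.5) [  9.4  46.  -37. ]
0 0.0095 [240.1 226.9]
0 -0.0095 [240.9 259.7]
0.02 0.0095 [236.9 239.4]
0.02 -0.0095 [237.8 275.2]
0.03 0.0095 [235.  246.7]
0.03 -0.0095 [236.1 284.2]
0.04 0.0095 [232.9 254.9]
0.04 -0.0095 [234.1 294.3]
```

The rays put the real tips about 35 mm short of the reported TCP. That explains why the first pass at "22 mm" went over the 52 mm high cassette. I'll confirm with a light touch on clear deck, further from the cassette.

```bash
python3 - <<'E'
from h import *
r.move_straight(W(-.075,.131,.0),velocity=.08);st()
print(r.move_straight(W(-.075,.131,-.034),velocity=.02,contact_N=3));st()
E
```

```text
15.79 dock [-75.4 131.4] z -0.0007 F [-0.6 -0.9 -1.3] w 0.0299
True
16.98 dock [-75.1 131. ] z -0.0255 F [-1.2  0.   6. ] w 0.0296
```

Contact came at a reported z of -25.5 mm, so the tips are 33.5 mm above the reported TCP, which agrees with the image estimate. I'll push again with the tips really at z = 35 mm.

```bash
echo 'TO=.0335' >> h.py; python3 - <<'E'
from h import *
z=.035-TO
r.move_straight(W(-.081,.115,z),velocity=.1);st()
r.move_straight(W(-.081,.07,z),velocity=.06);st()
save('side5',r.capture('side'),(140,80,360,270),3)
r.move_straight(W(-.081,.03,z),velocity=.05);st()
r.move_straight(W(-.081,-.0035,z),velocity=.04);st()
save('side6',r.capture('side'),(140,80,360,270),3)
E
```

```text
17.45 dock [-80.9 114.8] z 0.0017 F [-0.8 -0.7  0.6] w 0.0299
18.35 dock [-80.7  69.9] z 0.0016 F [ 1.3  0.8 -0. ] w 0.0297
19.35 dock [-81.   29.8] z 0.0014 F [-0.7 -0.6  0. ] w 0.0301
20.34 dock [-80.9  -3.7] z 0.0015 F [0.2 0.3 0.4] w 0.0302
```

View pics/side5.png

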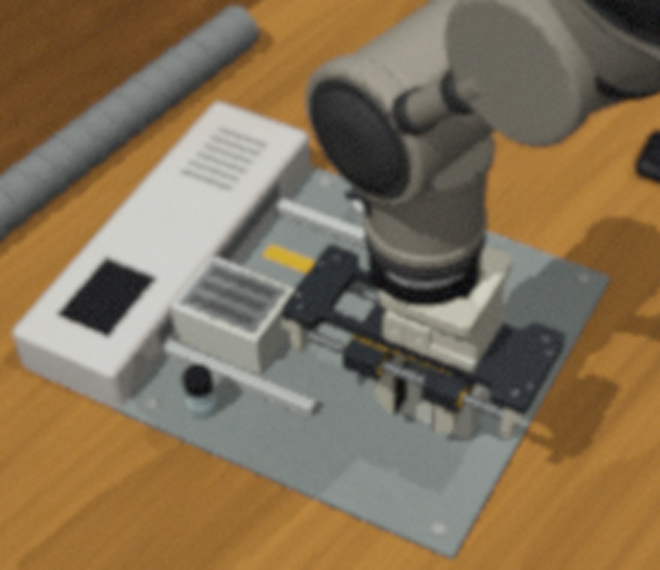

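View pics/side6.png

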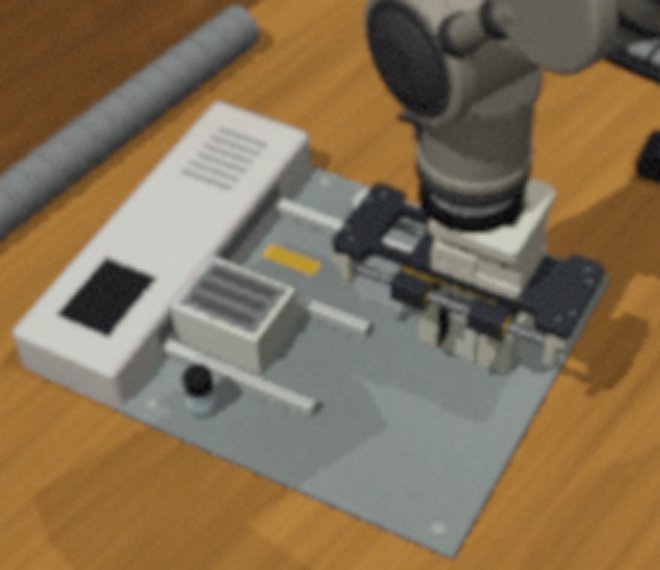

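The cassette moved this time. Backing off to look.

```bash
python3 - <<'E'
from h import *
r.move_straight(W(-.081,.015,.003),velocity=.08)
r.move_straight(W(-.081,.02,.09),velocity=.15)
r.goto([.511,-.033,.36],quat(YAW))
r.hold(.2)
i=r.camera_info('wrist');np.savez('w3.npz',**{k:np.array(v) for k,v in i.items()})
save('w3',r.capture('wrist'));st()
E
python3 m2.py w3
```

```text
23.14 dock [-66.7   1.6] z 0.3594 F [ 1.4  0.5 -0. ] w 0.0299
z 0.052 px [305. 172.] dock centre -77.4 -47.0 size 78.9 62.4 ang 0.09
z 0.022 px [270.  89.] dock centre 32.6 -0.0 size 9.6 62.5 ang 89.95
z 0.022 px [338.  60.] dock centre 68.4 -89.9 size 133.5 9.5 ang 0.27
z 0.022 px [203.  60.] dock centre 68.2 90.3 size 133.4 9.4 ang 0.13
z 0.052 px [532.  46.] dock centre 89.5 -336.0 size 81.6 58.1 ang 26.61
z 0.052 px [234.  32.] dock centre 97.4 44.9 size 61.0 76.0 ang 89.70
```

View pics/w3.png

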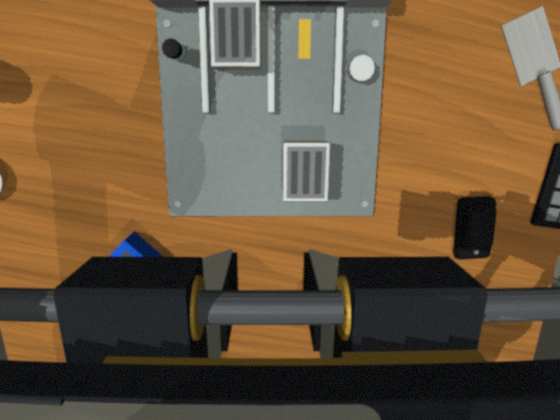

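The cassette is now at dock (-77,-47) mm, square to within 0.2° and 2 mm off the lane centre. Next is the push from behind, fingers narrowed to about 53 mm, with a check at the mouth.

```bash
python3 - <<'E'
from h import *
z=.035-TO; q=quat(YAW)
r.gripper_to(.015)
r.goto(W(-.152,-.046,.07),q);st()
r.move_straight(W(-.152,-.046,z),velocity=.1);st()
r.move_straight(W(-.052,-.0455,z),velocity=.05);st()
i=r.camera_info('wrist');np.savez('w4.npz',**{k:np.array(v) for k,v in i.items()})
save('w4',r.capture('wrist'));save('side7',r.capture('side'),(140,80,360,270),3);save('scene7',r.capture('scene'),(130,140,360,340),3)
E
```

```text
24.81 dock [-150.7  -46.6] z 0.0709 F [-0.3 -0.1  0.3] w 0.0152
25.64 dock [-151.5  -46.2] z 0.002 F [0.5 0.  0.6] w 0.0151
27.79 dock [-52.  -45.5] z 0.0016 F [-1.5 -0.4 -1.6] w 0.0151
```

View pics/w4.png

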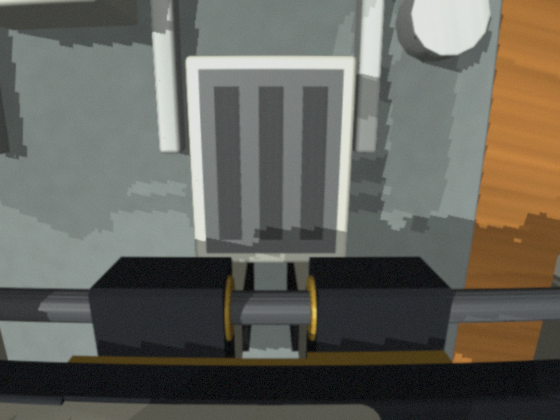

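View pics/side7.png

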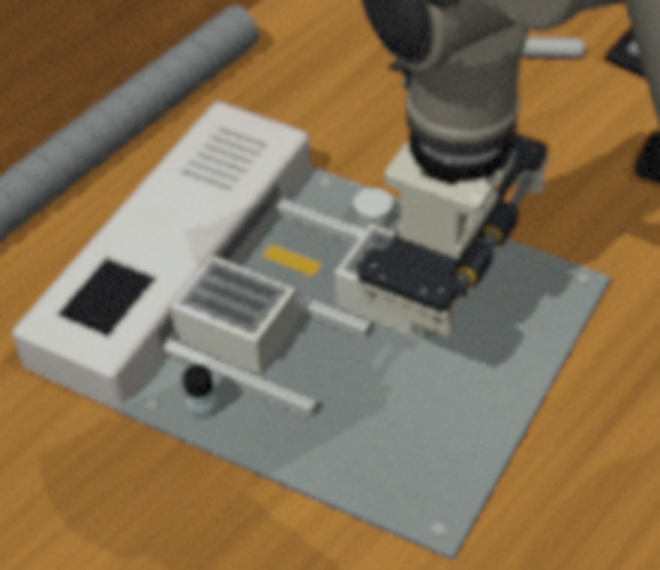

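View pics/scene7.png

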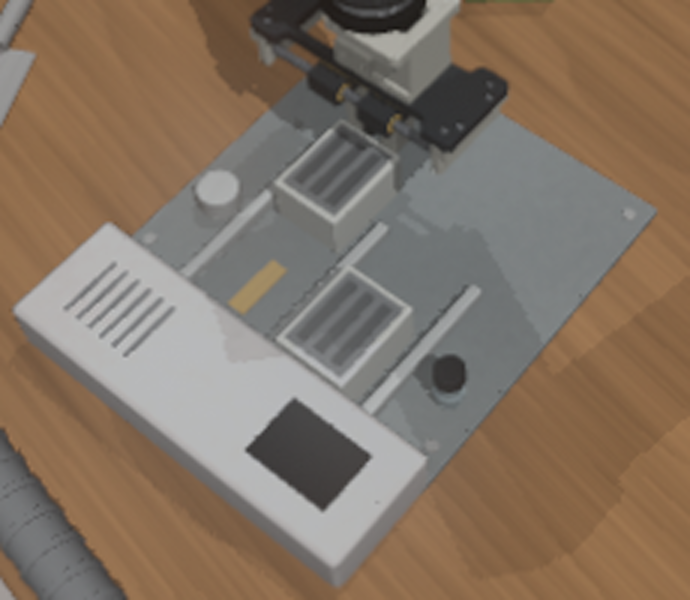

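The view shows the cassette entering squarely: front corners at (187,57) and (355,57), rails at (181,150) and (356,150). Two checks before going on: the lateral gap, and how high the gripper body's left end (side view, lower edge about (365,300) to (440,330)) hangs, because it will pass over the parked cassette.

```bash
python3 - <<'E'
from h import *
i=dict(np.load('w4.npz'))
for px,z in(((187,57),.052),((355,57),.052),((193,240),.052),((348,240),.052),((181,148),.022),((159,148),.022),((356,148),.022),((376,148),.022),((177,5),.022),((361,5),.022)):
    print(px,(D(cast(i,px,z)[0])*1e3).round(1))
def wall(cam,px,y):  # intersect ray with dock plane y
    a=cast(cam,px,0.)[0];b=cast(cam,px,.1)[0];ya,yb=D(a)[1],D(b)[1];t=(y-ya)/(yb-ya);p=a+t*(b-a);return np.r_[D(p),p[2]]*1e3
s=r.camera_info('side')
for p in((362,298),(437,332),(362,265),(452,300)): print('side',p,wall(s,(140+p[0]/3,80+p[1]/3),.0495).round(1))
s=r.camera_info('scene')
for p in((437,170),(500,105)): print('scene',p,wall(s,(130+p[0]/3,140+p[1]/3),.0495).round(1))
a=cv2.imread('pics/side7.png')[200:380,300:560];cv2.imwrite('pics/side7z.png',cv2.resize(a,None,fx=3,fy=3,interpolation=cv2.INTER_CUBIC))
E
```

```text
(187, 57) [ 39.1 -17. ]
(355, 57) [ 39.2 -76.8]
(193, 240) [-29.8 -15.7]
(348, 240) [-29.8 -77.9]
(181, 148) [ 3.8 -6. ]
(159, 148) [3.9 4.1]
(356, 148) [  3.8 -85.8]
(376, 148) [  3.9 -95. ]
(177, 5) [63.9 -7.5]
(361, 5) [ 63.9 -84.8]
side (362, 298) [-23.1  49.5 117.7]
side (437, 332) [-84.3  49.5 112.7]
side (362, 265) [-23.5  49.5 153.6]
side (452, 300) [-94.6  49.5 153.3]
scene (437, 170) [ -6.2  49.5 123.3]
scene (500, 105) [-79.6  49.5 123.6]
```

View pics/side7z.png

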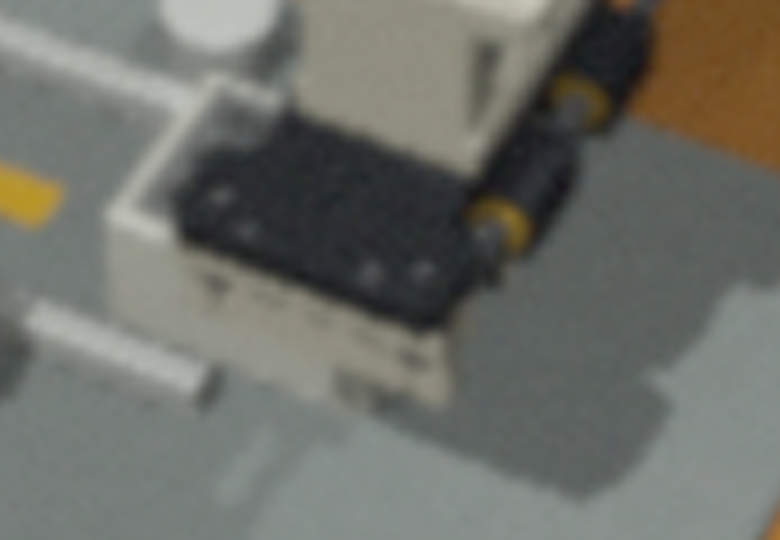

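The body hangs at z of about 113 mm or more, so it clears everything. The cassette sits within about 1 mm of mid-lane and square. Pushing it home gently.

```bash
python3 - <<'E'
from h import *
z=.035-TO
r.move_straight(W(.030,-.0455,z),velocity=.05);st()
print(r.move_straight(W(.058,-.0455,z),velocity=.015,contact_N=6));st()
i=r.camera_info('wrist');np.savez('w5.npz',**{k:np.array(v) for k,v in i.items()})
save('w5',r.capture('wrist'));save('side8',r.capture('side'),(140,80,360,270),3)
E
```

```text
29.73 dock [ 30.  -45.5] z 0.0015 F [-1.2 -0.8  0.9] w 0.0152
True
30.9 dock [ 46.9 -45.3] z 0.0009 F [ 0.8  0.3 -0.5] w 0.0155
```

View pics/w5.png

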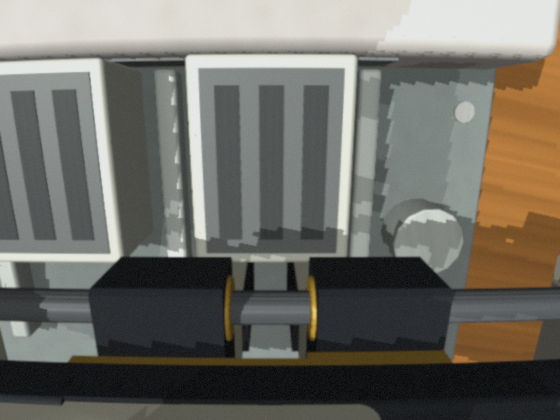

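View pics/side8.png

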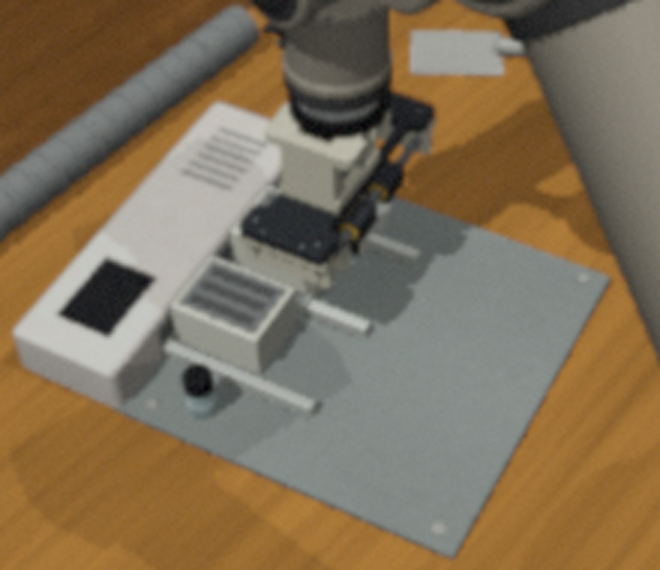

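Contact was felt at TCP x = 46.9 mm. I'll measure the cassette front against the parked one, then press once more, lightly, to confirm the stop.

```bash
python3 - <<'E'
from h import *
i=dict(np.load('w5.npz'))
for px in((187,57),(355,57),(103,62),(193,258),(348,258),(122,258)): print(px,(D(cast(i,px,.052)[0])*1e3).round(1))
print(r.move_straight(W(.056,-.0455,.0015),velocity=.015,contact_N=10));st()
r.move_straight(W(.030,-.0455,.0015),velocity=.06)
r.move_straight(W(.020,-.0455,.10),velocity=.15)
r.goto(W(-.03,-.02,.33),quat(YAW));r.hold(.2);st()
i=r.camera_info('wrist');np.savez('w6.npz',**{k:np.array(v) for k,v in i.items()})
save('w6',r.capture('wrist'))
E
python3 m2.py w6
```

```text
(187, 57) [138.1 -17.1]
(355, 57) [138.2 -76.5]
(103, 62) [136.9  13.4]
(193, 258) [ 61.8 -15.3]
(348, 258) [ 61.9 -78.1]
(122, 258) [61.6 14. ]
True
31.37 dock [ 46.6 -45. ] z -0.0 F [-0.6 -0.4 -0.3] w 0.0154
33.74 dock [-30.2 -20. ] z 0.328 F [-0.  -0.1 -0. ] w 0.0149
z 0.022 px [324. 117.] dock centre 31.1 -90.0 size 60.8 9.1 ang 1.86
z 0.022 px [326.  62.] dock centre 99.2 -90.0 size 4.8 70.5 ang 89.53
z 0.022 px [254.  87.] dock centre 67.4 0.3 size 9.0 133.6 ang 89.55
z 0.022 px [183.  86.] dock centre 68.5 90.3 size 132.8 9.5 ang 0.10
z 0.052 px [529.  69.] dock centre 92.6 -336.1 size 81.3 57.7 ang 26.52
z 0.052 px [214.  59.] dock centre 98.5 44.5 size 61.6 78.6 ang 89.69
z 0.052 px [292.  58.] dock centre 98.9 -46.6 size 79.5 61.4 ang 0.07
```

View pics/w6.png

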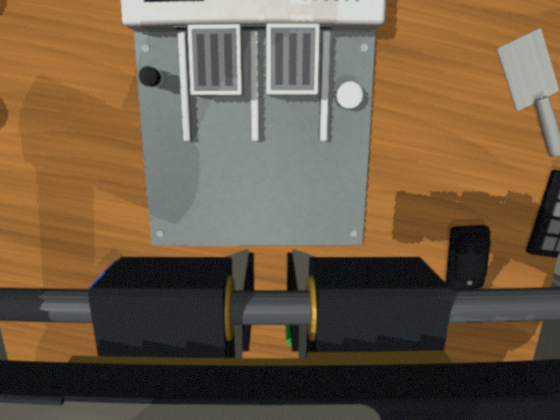

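Both cassettes sit side by side against the housing: the loaded one at (292,58) with centre x 98.9 mm, the parked one at (214,59) with centre x 98.5 mm. The loaded one is square, about 1.6 mm off mid-lane, and the robot is clear. Handing in.

```bash
python3 -c "
from h import *
st();r.sign_off()"
```

```text
33.79 dock [-30.1 -20.1] z 0.3284 F [ 0.9 -0.2  0.1] w 0.0146
the job is handed in; nothing more can be done
```

The cassette is loaded in the free right-hand lane, home against the housing, and I handed the job in at 33.8 s of the 61 s allowed.

I pushed it sideways with two fingers until it was square in front of the lane. Then I pushed it from behind down the lane until I felt the stop, and pressed lightly once more. The stop held at the same place: TCP x was 46.9 mm, then 46.6 mm.

**Last checks (final wrist image)**
- **Depth:** the loaded cassette's centre is at dock x = 98.9 mm. The parked one, which is home, reads 98.5 mm in the same image.
- **Lane fit:** its centre is at y = -46.6 mm against a lane centre of -45 mm, turned about 0.1°. That leaves about 7 mm or more to the nearest rail.
- **Other things:** the parked cassette, vial, tin and mouse look unmoved. The arm is raised clear with no force on the tool.

**What disagreed along the way**
- **Tip height:** the real finger tips sit about 33.5 mm above the reported TCP. My first sideways pass therefore went over the cassette without touching it.
- **How I confirmed it:** I measured the offset in the wrist image, then touched the clear deck lightly (about 6 N) and corrected for it.
- **Gripper body:** in the images it also hung higher than the stated dimensions imply, which only added clearance.

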